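# Counter-hold the hidden bolt of a desk magnifier

## Robot

A 7-joint arm with a two-finger parallel gripper is mounted at the origin on the work surface. World frame = base frame: x ahead of the robot, y to its left, z up, the work surface at z = 0. Lengths are in mm, angles in rad, forces in N, time in s.
With the tool pointing down it reaches from about 400 to 875 mm from the base axis. Payload 6.5 kg.
Tool frame: the origin (TCP) lies midway between the tips of the shut fingers; the grasp point (between the pads) lies 19 mm behind it; z points along the fingers, y is the direction in which the jaws open and shut (so a half turn about z gives the same grasp; the last joint's range is limited). The gripper opens to 88 mm and grips with 3 to 60 N. Pads are 18 mm wide; open, the fingers measure 123 mm over their backs; the gripper's body (75 mm by 187 mm) begins 45 mm behind the grasp point.
Start: joints at [1.093, 0.536, -0.004, 1.538, 0.003, 1.067, -0.071], TCP at [260.164, -595.655, 238.716] pointing down, gripper open.
Joint ranges: [-2.7, 2.7], [-0.37, 2.16], [-1.27, 1.26], [0.24, 2.4], [-1.31, 4.45], [0.19, 1.91], [-2.76, 2.76]. Speed limits (rad/s): [2.39, 2.39, 3.14, 3.14, 3.14, 3.14, 3.14].

## Interface

Orientations are given as a unit quaternion [w, x, y, z].
In Python, from cell import arm, vision, order gives the robot as it stands.
- The arm moves only by the tool jog_arm, never from a script. Its argument "series" is a list of rows, each a list of 5 numbers: the shift along the tool's x, y, z in m, then the turn about the tool's z in degrees, then the opening, from 0 (shut) to 1 (fully open). A call has 1 to 8 rows; each row is the pose to reach, as a shift and turn from the pose measured when the call began, along the tool's axes at that moment; what a row does not reach only later rows make up. A row lasts 1/10 s, in which the tool goes at most 50 mm and 8.59 degrees, less where a joint would pass 70% of its speed; a pose out of reach is approached as far as the arm can. A call with a gripper value outside its range is refused whole. The fingers move at their own pace and stop on an object; the grip force is fixed at half the most. Time passes only in rows, so rows that repeat a pose let the fingers close. It gives the time, the measured TCP pose, the force and the opening at its end, in the units of the state.
- arm.get_obs(): the state, without advancing time (a new reading comes with each control period).
- vision.capture(name): name is "scene" or "top" or "wrist"; returns the picture (384x512x3 uint8, red, green, blue); there is no depth.
- vision.calibration(name): a dict with "fx", "fy", "cx", "cy" (pixels), "T" (4x4, takes a point from camera to world coordinates); the wrist camera has in their place "tool_from_camera" (4x4, takes a point from camera to tool coordinates, whose origin is the TCP and whose axes are the flange's). Camera axes: x right, y up, looking along -z (the intrinsics and any distortion apply to the point x, -y, -z); pixel columns grow to the right and rows downward; lengths in mm; the calibration is good to about 2 mm. A picture is of the moment at which its call begins: read the wrist's pose just before it. calibration takes no time and is no camera call.
- order.job_done(): hands the job in, once; it reports no verdict.
The state is a dict: "time_s": time; "qpos": joint angles; "joint_vel": joint speeds; "joint_torque": joint torques, N m; "tool_pos": TCP position; "tool_rot": TCP orientation; "force": force on the tool from outside, world axes, zero at the start; "torque": the same for the moment, N m; "gripper_width": finger opening in mm.
Only numpy, scipy, OpenCV 4.12 (cv2) and the standard library are available. Lean on these libraries where they do the work, as an engineer would, in place of code of your own. Each camera call takes 0.05 s, during which the arm holds its last target. There are 200 camera calls.

## Task

The magnifier on the painting desk has sagged because its pivot nut is loose. Reach down from above into the narrow gap behind the stand's front plate, grip the hidden hexagon bolt head there, turn it back until the lens arm is level, and finish still holding the bolt head so that it cannot turn and the arm stays level, ready for someone to tighten the nut in front. Work by the bolt head only: keep off the lens and its arm, and leave the pots, figures and other things on the desk where they are.

Things in the scene. Friction and masses are not known exactly. Their poses are not given: they have to be found in the camera images.
- bracket: fixed steel stand. Origin: centre of the underside of its base (130 x 110 x 12 mm); z up, x from front to rear plate, y to the side where the lens arm sticks out. Two upright plates 70 mm wide (y), 6 mm thick: front plate x -29 to -23 mm, top at z 165; rear plate x 23 to 29 mm, top at z 148. The 46 mm gap between, open at top and sides, holds the bolt head
- bolt_head: steel hexagon bolt head, 22 mm across flats, 25 across corners, 14 thick, midway in the stand's 46 mm gap, axis level, 145 mm above the desk. Origin: its centre. x along the bolt, front to rear plate; y normal to one pair of flats and along the lens arm (other flats every 60 degrees). Collar 16 mm across joins it to the front plate. Turns as one piece with the arm
- pivot (a joint): sag of arm and bolt about the bolt axis, rad: 0 = level, positive = lens end low; starts 0.32 to 0.52, stops at -0.4 and 0.56. Lowering the sag turns the bolt right-handed about the bracket's +x. Friction and a weak spring let it rest where it starts, but let go at level it sags over 0.15 again; turning or holding it takes up to 0.08 N m
- lens_arm: magnifier arm before the front plate: aluminium bar 8 mm thick, 14 high, with a flat round lens in a black ring 74 mm across, 8 thick, centred 165 mm from the bolt axis. Origin: on the bolt axis at the centre of the bolt head; y along the arm to the lens. Bar's mid-plane at x -35 mm, nut's front -49, bolt's end -56. Not to be touched
- figure_a: loose grey plastic game figure, 32 mm tall, on a black round base 28 mm across; origin under the base. Bystander: leave alone; it stands under the lens
- figure_b: loose grey plastic game figure, 32 mm tall, on a black round base 28 mm across; origin under the base. Bystander: leave alone
- pot_a: loose small capped paint pot, 32 mm across, 45 mm tall; origin under it. Bystander: leave alone; behind the stand
- pot_b: loose small capped paint pot, 32 mm across, 45 mm tall; origin under it. Bystander: leave alone; beside the stand
- pot_c: loose small capped paint pot, 32 mm across, 45 mm tall; origin under it. Bystander: leave alone
- rinse_cup: loose black plastic cup, 72 mm across at the rim, 90 mm tall; origin under it. Bystander: leave alone
- brush: loose brush 170 mm long lying on the desk; x along it. Bystander: leave alone

How it is judged (in metres and radians):
At the end, for the whole second after the job is handed in: The fingers hold the bolt head (more than 3 N, the grasp point within 30 mm of the head's centre), the lens arm is level within 0.12 rad (7 degrees) and still, nothing touches the lens arm, and no bystander has moved 30 mm (value of joint pivot between -0.12 and 0.12 rad and velocity of joint pivot between -0.05 and 0.05 rad/s and contact force between the fingers and bolt_head above 3 N and distance between the grasp point and bolt_head below 0.03 m and contact force between lens_arm and anything else below 0.3 N and distance of each of figure_a, figure_b, pot_a, pot_b, pot_c, rinse_cup, brush from where it was at the start of the episode below 0.03 m); the arm keeps its last pose, push and grip.
It fails at once if the lens or its arm is pushed (over 2 N) (contact force between lens_arm and anything else above 2 N).
It fails at once if a bystander is moved 30 mm (distance of any of figure_a, figure_b, pot_a, pot_b, pot_c, rinse_cup, brush from where it was at the start of the episode above 0.03 m).
It also fails if it takes over 32 s, if anything falls off the work surface, if the arm or the gripper's body presses on something with over 40 N, if the wrist force passes 120 N, or if a joint passes its speed limit or range.

## Working session

There is one attempt and no reset: what is moved stays moved. The work goes in short steps, Python scripts to look and compute and a tool call to move; the robot and the scene stay as the last step left them, time stands still between calls to the robot, and variables do not carry over. Pictures are saved under pics/ and viewed, about 8 in all and at most 12, crops included, and the job is handed in when it is done.

Besides the shell and the picture viewer there is one more tool, called after "Emit:" in YAML: its name, and indented under it one key for each argument. jog_arm: Moves the arm, as the interface text tells. Its arguments: {"type":"object","properties":{"series":{"type":"array"}},"required":["series"]}

```bash
mkdir -p pics; ls; python3 - <<'E'
from cell import arm, vision
import cv2, numpy as np
np.set_printoptions(precision=4,suppress=True)
print(arm.get_obs())
for n in ("scene","top"):
    im=vision.capture(n); cv2.imwrite(f"pics/{n}0.png",im[:,:,::-1]); print(n,vision.calibration(n))
print(vision.calibration("wrist"))
a=[cv2.imread(f"pics/{n}0.png") for n in("scene","top")]
E
```

```text
pics
{'time_s': 0.0, 'qpos': array([ 1.0928,  0.5372, -0.0044,  1.5388,  0.0026,  1.0673, -0.0712]), 'joint_vel': array([ 0.0009, -0.0021, -0.    , -0.0012, -0.0002,  0.0032,  0.    ]), 'joint_torque': array([  0.0009, -57.0979,   0.9914, -25.1599,  -0.0561,   0.0179,
         0.0002]), 'tool_pos': array([ 259.9165, -595.1223,  237.839 ]), 'tool_rot': array([-0.0008,  0.9789,  0.2045, -0.0002]), 'force': array([-0.2074, -0.4424,  0.1488]), 'torque': array([-0.0132, -0.0091,  0.046 ]), 'gripper_width': 87.8160628911524}
scene {'fx': 471.6585128043319, 'fy': 471.6585128043319, 'cx': 253.24652159072758, 'cy': 186.9958613322332, 'T': array([[   0.4496,   -0.4562,    0.7679, 1285.7719],
       [   0.8932,    0.2187,   -0.393 , -323.2349],
       [   0.0113,    0.8626,    0.5058,  617.1129],
       [   0.    ,    0.    ,    0.    ,    1.    ]])}
top {'fx': 398.14397422005106, 'fy': 398.14397422005106, 'cx': 253.81302413259303, 'cy': 190.79380261822922, 'T': array([[  -0.0046,    0.9907,   -0.1361,  377.6343],
       [  -0.9997,   -0.0077,   -0.0222,   49.4613],
       [  -0.0231,    0.1359,    0.9904, 1048.6475],
       [   0.    ,    0.    ,    0.    ,    1.    ]])}
{'fx': 294.61968639626866, 'fy': 294.61968639626866, 'cx': 251.6931562735715, 'cy': 192.8245244186262, 'tool_from_camera': array([[  -0.0007,    0.9515,    0.3076,   80.1073],
       [   1.    ,    0.0004,    0.0009,    1.4328],
       [   0.0007,    0.3076,   -0.9515, -144.9995],
       [   0.    ,    0.    ,    0.    ,    1.    ]])}
```

View pics/top0.png

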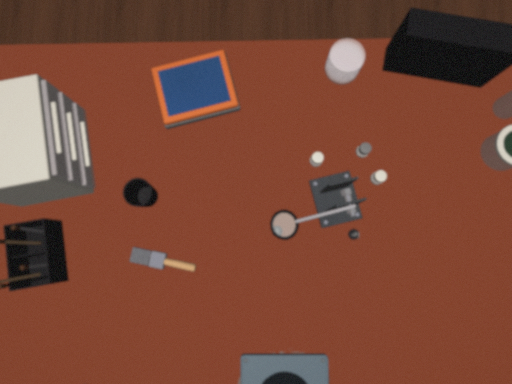

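View pics/scene0.png

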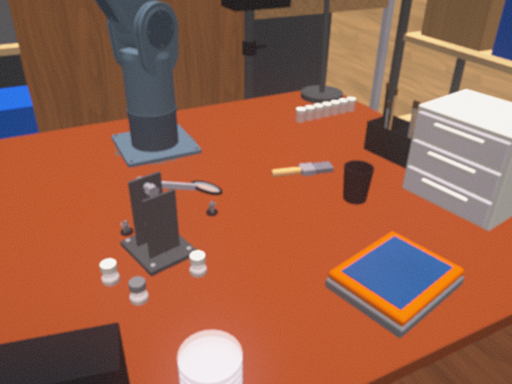

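The top view shows the stand's base at about (310–362, 172–227), with the lens at (284,225). The scene view shows the stand at about (160,220), with the lens to its right. I'll enlarge both.

```bash
python3 - <<'E'
import cv2, numpy as np
t=cv2.imread("pics/top0.png")[160:245,265:375]; s=cv2.imread("pics/scene0.png")[165:280,95:235]
r=cv2.resize
t=r(t,(780,603),interpolation=cv2.INTER_CUBIC)[:600]
a=r(cv2.imread("pics/top0.png")[160:240,265:375],(550,400),interpolation=cv2.INTER_CUBIC)
b=r(s,None,fx=3,fy=3,interpolation=cv2.INTER_CUBIC)
cv2.imwrite("pics/tz.png",cv2.convertScaleAbs(t,alpha=1.6,beta=10))
E
```

```text
(no output)
```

View pics/tz.png

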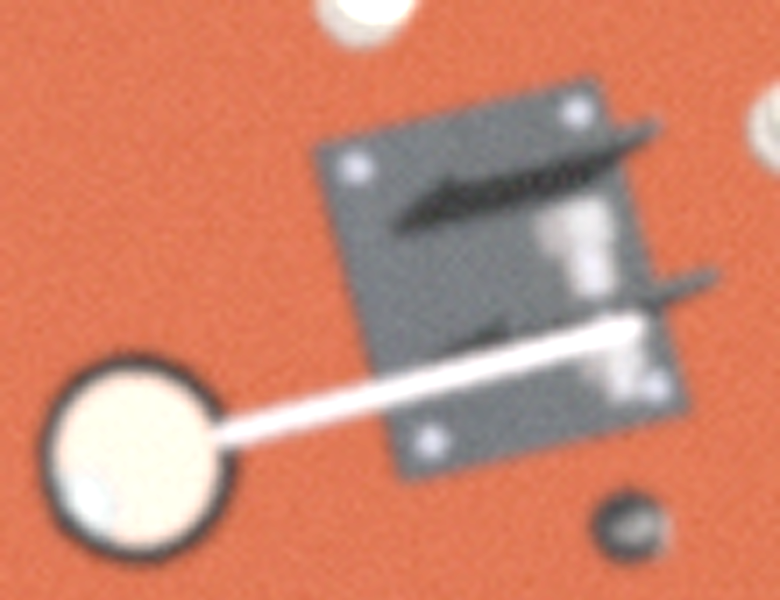

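The crop (scale 7.09) shows base corners at (318,148), (597,78), (690,408) and (403,478). The bolt head is near (575,225), between the plates.

```bash
cat > h.py <<'E'
import numpy as np, cv2
from cell import arm, vision
from scipy.spatial.transform import Rotation as R
np.set_printoptions(precision=3,suppress=True)
def ray(c,T,px):
    d=np.array([(px[0]-c['cx'])/c['fx'],-(px[1]-c['cy'])/c['fy'],-1.]); return T[:3,3],T[:3,:3]@d
def onz(c,T,px,z):
    o,d=ray(c,T,px); return o+d*(z-o[2])/d[2]
def proj(c,T,P):
    p=T[:3,:3].T@(np.array(P)-T[:3,3]); return np.array([c['cx']-c['fx']*p[0]/p[2], c['cy']+c['fy']*p[1]/p[2]])
def toolT(o):
    T=np.eye(4); q=o['tool_rot']; T[:3,:3]=R.from_quat([q[1],q[2],q[3],q[0]]).as_matrix(); T[:3,3]=o['tool_pos']; return T
E
python3 - <<'E'
from h import *
c=vision.calibration("top");T=c['T']
z=lambda u,v:(265+u/7.09,160+v/7.09)
C=np.array([onz(c,T,z(*p),12) for p in [(318,148),(597,78),(690,408),(403,478)]])
print(C); m=C.mean(0); print("centre",m)
for i in range(4): print(np.linalg.norm(C[i]-C[i-1]))
yv=(C[0]-C[1]+C[3]-C[2]); xv=C[0]-C[3]+C[1]-C[2]
print("yaw from y",np.degrees(np.arctan2(-yv[0],yv[1])),"from x",np.degrees(np.arctan2(xv[1],xv[0])))
print("bolt",onz(c,T,z(575,225),150),"lens",onz(c,T,z(137,458),85))
To=toolT(arm.get_obs()); print(To)
E
```

```text
[[ 545.243  -74.788   12.   ]
 [ 570.693 -178.673   12.   ]
 [ 447.981 -207.91    12.   ]
 [ 423.101 -102.804   12.   ]]
centre [ 496.755 -141.044   12.   ]
125.31371867093577
106.95730421618462
126.14713522922428
108.01047389723797
yaw from y 13.540247234176306 from x 13.160732798175554
bolt [ 497.324 -139.542  150.   ] lens [427.189  -2.135  85.   ]
[[   0.916    0.4     -0.001  259.947]
 [   0.4     -0.916    0.001 -595.17 ]
 [  -0.      -0.002   -1.     237.936]
 [   0.       0.       0.       1.   ]]
```

Bracket yaw is about 13.4° and the bolt is near (497,-140,145). The tool can't tilt, so I'll press one finger down on the head's −y side to lever it level, then close on the flats. First I'll move above the head with the jaws along bracket y.

Emit:
jog_arm:
  series:
    - [0.03,-0.025,0,2,1]
    - [0.07,-0.056,0,4,1]
    - [0.11,-0.088,0,6,1]
    - [0.15,-0.12,0,8,1]
    - [0.19,-0.153,0,10,1]
    - [0.23,-0.185,0,10,1]
    - [0.27,-0.217,0,10,1]
    - [0.3,-0.24,0,10,1]

```text
time_s: 0.9
tool_pos: [439.3, -252.7, 238.2]
tool_rot: [-0.001, 0.993, 0.119, -0.0]
force: [1.3, -0.7, 0.2]
gripper_width: 88.2
```

```bash
python3 - <<'E'
from h import *
o=arm.get_obs(); T=toolT(o); print(o['time_s'],T, T[:3,:3].T@(np.array([497,-140,238])-T[:3,3]))
x,y=T[:2,0],T[:2,1]; print(np.degrees(np.arctan2(x[1],x[0])))
E
```

```text
0.9 [[   0.972    0.236   -0.001  439.331]
 [   0.236   -0.972    0.002 -252.665]
 [  -0.      -0.002   -1.     238.184]
 [   0.       0.       0.       1.   ]] [ 82.62  -95.88    0.323]
13.644742388130831
```

Emit:
jog_arm:
  series:
    - [0.03,-0.035,0,0,1]
    - [0.06,-0.07,0,0,1]
    - [0.083,-0.096,0,0,1]
    - [0.083,-0.096,0,0,1]
    - [0.083,-0.096,0,0,1]

```text
time_s: 1.4
tool_pos: [497.2, -139.4, 238.0]
tool_rot: [-0.001, 0.993, 0.12, -0.001]
force: [-0.3, 0.5, 0.0]
gripper_width: 87.9
```

```bash
python3 - <<'E'
from h import *
o=arm.get_obs(); im=vision.capture("wrist"); T=toolT(o); np.save("w1.npy",T); print(o['time_s'],T)
cv2.imwrite("pics/w1.png",im[:,:,::-1])
cv2.imwrite("pics/w1z.png",cv2.resize(im[:,:,::-1],(800,600),interpolation=cv2.INTER_CUBIC))
E
```

```text
1.4 [[   0.971    0.238   -0.002  497.176]
 [   0.238   -0.971    0.002 -139.354]
 [  -0.001   -0.002   -1.     238.009]
 [   0.       0.       0.       1.   ]]
```

View pics/w1z.png

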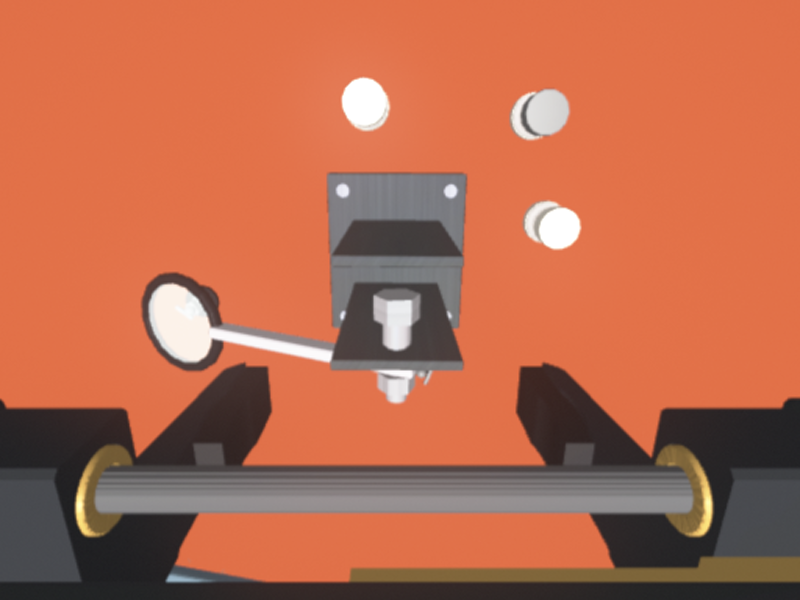

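The wrist view (enlarged 1.56×) shows the head at (397,305). The rear plate's top face spans (330–463, 256–265) and the front plate's top face spans (332–463, 361–369).

```bash
python3 - <<'E'
from h import *
c=vision.calibration("wrist"); T=np.load("w1.npy"); W=T@c['tool_from_camera']
f=lambda u,v,z: (np.linalg.inv(T)@np.append(onz(c,W,((u+.5)/1.5625-.5,(v+.5)/1.5625-.5),z),1))[:3]
for n,u,v,z in [("rearL",330,260,148),("rearR",463,260,148),("frontL",332,365,165),("frontR",463,365,165),("headL",373,300,145),("headR",420,300,145),("topL",376,297,151),("topR",418,297,151),("colL",383,335,145),("colR",411,335,145)]: print(n,f(u,v,z))
E
```

```text
rearL [ 27.146 -31.963  90.037]
rearR [27.14  37.358 89.9  ]
frontL [-24.905 -30.932  73.103]
frontR [-24.865  37.317  72.968]
headL [ 4.285 -9.999 93.024]
headR [ 4.289 15.51  92.973]
topL [ 7.867 -8.105 87.015]
topR [ 7.871 14.069 86.971]
colL [-16.172  -4.729  93.04 ]
colR [-16.166  10.852  93.009]
```

The head centre is at tool (+1.1, +2.9) and yaw is aligned. I'll part-close the jaws, shift so the −y finger sits about 12 mm from the axis, and go down to just above the head.

Emit:
jog_arm:
  series:
    - [0.001,-0.005,0,0,0.455]
    - [0.001,-0.005,0,0,0.455]
    - [0.001,-0.005,0,0,0.455]
    - [0.001,-0.005,0.02,0,0.455]
    - [0.001,-0.005,0.04,0,0.455]
    - [0.001,-0.005,0.06,0,0.455]
    - [0.001,-0.005,0.075,0,0.455]
    - [0.001,-0.005,0.075,0,0.455]

```text
time_s: 2.25
tool_pos: [494.8, -135.5, 161.3]
tool_rot: [-0.001, 0.993, 0.118, -0.003]
force: [0.5, -0.1, 1.0]
gripper_width: 40.3
```

```bash
python3 - <<'E'
from h import *
o=arm.get_obs(); im=vision.capture("wrist"); T=toolT(o); np.save("w2.npy",T); print(o['time_s'],T,o['gripper_width'],o['force'])
cv2.imwrite("pics/w2.png",im[:,:,::-1])
cv2.imwrite("pics/w2z.png",cv2.resize(im[160:310,150:350,::-1],(800,600),interpolation=cv2.INTER_CUBIC))
E
```

```text
2.25 [[   0.972    0.235   -0.006  494.799]
 [   0.235   -0.972    0.002 -135.545]
 [  -0.005   -0.003   -1.     161.294]
 [   0.       0.       0.       1.   ]] 40.259596810987574 [ 0.458 -0.054  0.956]
```

View pics/w2z.png

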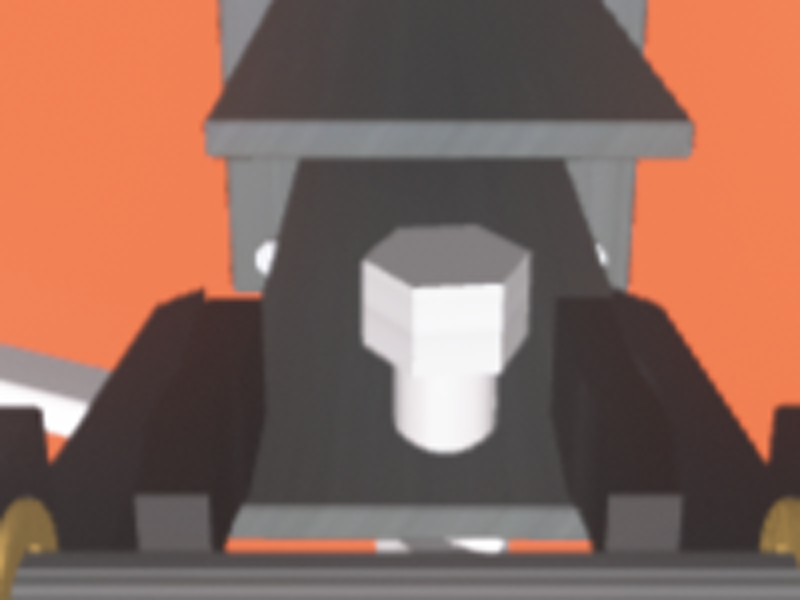

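The close view shows the head's rear hexagon with side vertices at (362,262) and (532,255). The finger tips' inner edges are at about (262,300) and (555,300).

```bash
python3 - <<'E'
from h import *
c=vision.calibration("wrist"); T=np.load("w2.npy"); W=T@c['tool_from_camera']
f=lambda u,v,z: (np.linalg.inv(T)@np.append(onz(c,W,(150+(u+.5)/4-.5,160+(v+.5)/4-.5),z),1))[:3]
for n,u,v,z in [("vL",362,262,146.3),("vR",532,255,143.7),("vTL",412,290,156.6),("vTR",505,285,155),("rearL",205,138,148),("rearR",693,138,148),("frL",230,522,165),("frR",590,522,165),("fingL",262,298,161.3),("fingR",555,298,161.3),("colL",394,410,145),("colR",496,410,145)]: print(n,f(u,v,z))
E
```

```text
vL [ 8.544 -5.638 14.969]
vR [ 8.547 19.755 17.487]
vTL [8.921 1.733 4.643]
vTR [ 8.946 14.823  6.201]
rearL [ 28.426 -27.51   13.239]
rearR [28.466 41.397 13.017]
frL [-23.177 -23.991  -3.513]
frR [-23.069  26.836  -3.677]
fingL [  9.954 -18.599   0.003]
fingR [10.001 21.073 -0.125]
colL [-17.214  -1.035  16.384]
colR [-17.187  14.849  16.333]
```

The −y pad is about 14 mm from the bolt axis. I'll shift it to about 11.7 mm and descend slowly.

Emit:
jog_arm:
  series:
    - [0.0025,-0.0024,0.0,0,0.455]
    - [0.0025,-0.0024,0.003,0,0.455]
    - [0.0025,-0.0024,0.007,0,0.455]
    - [0.0025,-0.0024,0.01,0,0.455]
    - [0.0025,-0.0024,0.013,0,0.455]
    - [0.0025,-0.0024,0.016,0,0.455]
    - [0.0025,-0.0024,0.018,0,0.455]
    - [0.0025,-0.0024,0.02,0,0.455]

```text
time_s: 3.1
tool_pos: [497.6, -132.9, 142.4]
tool_rot: [-0.001, 0.993, 0.118, -0.002]
force: [0.5, 0.2, 0.5]
gripper_width: 40.2
```

Emit:
jog_arm:
  series:
    - [0,-0.0005,0.003,0,0.455]
    - [0,-0.0008,0.006,0,0.455]
    - [0,-0.001,0.009,0,0.455]
    - [0,-0.0013,0.011,0,0.455]
    - [0,-0.0015,0.013,0,0.455]
    - [0,-0.0015,0.014,0,0.455]
    - [0,-0.0015,0.014,0,0.455]

```text
time_s: 3.8
tool_pos: [497.5, -131.8, 128.4]
tool_rot: [-0.001, 0.993, 0.118, -0.001]
force: [1.7, -4.9, 0.9]
gripper_width: 39.9
```

```bash
python3 - <<'E'
from h import *
o=arm.get_obs(); im=vision.capture("wrist"); T=toolT(o); np.save("w3.npy",T); print(o['time_s'],T,o['gripper_width'],o['force'],o['torque'])
cv2.imwrite("pics/w3.png",im[:,:,::-1])
cv2.imwrite("pics/w3z.png",cv2.resize(im[130:310,130:370,::-1],(800,600),interpolation=cv2.INTER_CUBIC))
E
```

```text
3.8 [[   0.972    0.234   -0.003  497.516]
 [   0.234   -0.972    0.001 -131.841]
 [  -0.003   -0.002   -1.     128.422]
 [   0.       0.       0.       1.   ]] 39.90350982428261 [ 1.737 -4.856  0.944] [-0.933 -0.436  0.033]
```

View pics/w3z.png

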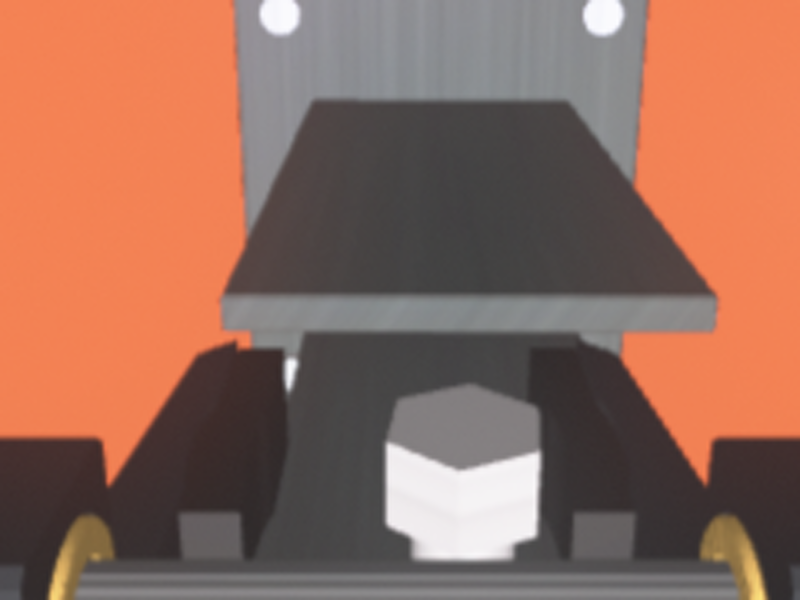

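The head is now close to level (top vertex at (462,470), right flat vertical against the −y pad). I'll close the other finger while shifting so the −y pad stays in contact.

Emit:
jog_arm:
  series:
    - [0,0.0015,0.0005,0,0.41]
    - [0,0.0035,0.001,0,0.365]
    - [0,0.0055,0.001,0,0.32]
    - [0,0.0073,0.001,0,0.28]
    - [0,0.0085,0.001,0,0.25]
    - [0,0.0087,0.001,0,0.2]
    - [0,0.0087,0.001,0,0.1]
    - [0,0.0087,0.001,0,0.0]

```text
time_s: 4.65
tool_pos: [499.5, -140.4, 127.4]
tool_rot: [-0.001, 0.993, 0.118, -0.001]
force: [1.0, -4.4, 1.1]
gripper_width: 21.8
```

Emit:
jog_arm:
  series:
    - [0,0,0,0,0]
    - [0,0,0,0,0]
    - [0,0,0,0,0]
    - [0,0,0,0,0]

```text
time_s: 5.05
tool_pos: [499.5, -140.4, 127.4]
tool_rot: [-0.001, 0.993, 0.118, -0.001]
force: [0.9, -5.3, 1.3]
gripper_width: 21.7
```

```bash
python3 - <<'E'
from h import *
o=arm.get_obs(); im=vision.capture("wrist"); T=toolT(o); np.save("w4.npy",T); print(o['time_s'],T,o['gripper_width'],o['force'],o['torque'])
s=vision.capture("scene")
a=cv2.resize(im[130:310,130:370,::-1],(400,300),interpolation=cv2.INTER_CUBIC); b=cv2.resize(s[150:270,100:260,::-1],(400,300),interpolation=cv2.INTER_CUBIC)
cv2.imwrite("pics/w4.png",cv2.resize(np.hstack([a,b]),None,fx=1,fy=1))
E
```

```text
5.05 [[   0.972    0.235   -0.003  499.454]
 [   0.235   -0.972    0.001 -140.374]
 [  -0.003   -0.001   -1.     127.378]
 [   0.       0.       0.       1.   ]] 21.711445421346838 [ 0.896 -5.32   1.33 ] [-0.964 -0.297  0.017]
```

View pics/w4.png

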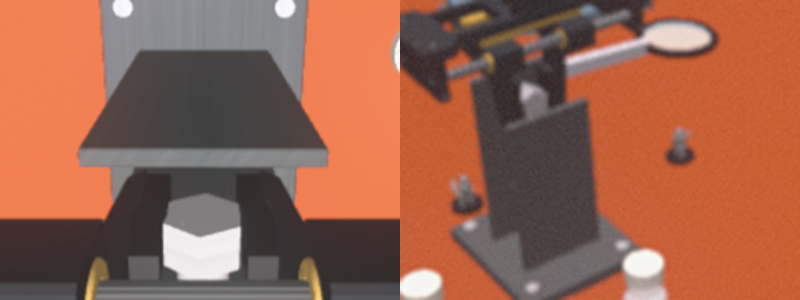

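The grip closed at 21.7 mm, which is the across-flats size, and both views show the arm raised. The lens is at crop (680,38), which is scene pixel (212,165). I'll check that against the level prediction.

```bash
python3 - <<'E'
from h import *
c=vision.calibration("scene"); T=np.load("w4.npy"); b=T[:3,3].copy(); b[2]=145
x=T[:3,0]; y=-T[:3,1]; z=np.array([0,0,1.])
for s in (-.2,-.1,0,.1,.2,.52): print(s,proj(c,c['T'],b-35*x+165*(np.cos(s)*y-np.sin(s)*z)))
im=vision.capture("scene")[150:185,195:235].astype(int)
d=(im.min(2)>135).astype('uint8'); d[:,:5]=0
n,l,st,ce=cv2.connectedComponentsWithStats(d); i=1+st[1:,4].argmax(); print("lens px",ce[i]+[195,150],st[i])
E
```

```text
-0.2 [209.209 147.157]
-0.1 [210.407 153.665]
0 [210.976 160.335]
0.1 [210.926 167.115]
0.2 [210.272 173.953]
0.52 [204.321 195.677]
lens px [210.987 164.   ] [  5   9  24  11 229]
```

The lens reads as about 0.06 rad of sag, though the jaw width says about 0. I'll check the scene calibration against the rear plate's top corners, at (142.4,202) and (174.8,190).

```bash
python3 - <<'E'
from h import *
c=vision.calibration("scene"); T=np.load("w4.npy"); b=T[:3,3].copy(); x=T[:3,0]; y=-T[:3,1]
for s in (-35,35):
  p=b+29*x+s*y; p[2]=148; print(proj(c,c['T'],p))
o=arm.get_obs(); print(o['time_s'],o['gripper_width'],o['force'],np.abs(o['joint_vel']).max())
E
```

```text
[143.488 202.367]
[175.779 190.156]
5.2 21.991568595688683 [ 1.632 -4.71  -0.243] 0.00112467179343121
```

The plate corners agree to about 1 px, so the reading is real or the lens blob is biased. I'll check once more using the bar's own slope.

```bash
python3 - <<'E'
from h import *
c=vision.calibration("scene"); T=np.load("w4.npy"); b=T[:3,3].copy(); b[2]=145
x=T[:3,0]; y=-T[:3,1]; z=np.array([0,0,1.])
im=vision.capture("scene").astype(int)
P=[]
for u in range(170,196):
    r=np.where(im[158:190,u].min(1)>105)[0]+158
    if len(r): P.append((u,r.mean(),len(r)))
P=np.array(P); k=np.polyfit(P[:,0],P[:,1],1); print(k,np.polyval(k,[170,195]),P[::5])
for s in (-.05,0,.05,.1):
    p,q=[proj(c,c['T'],b-35*x+d*(np.cos(s)*y-np.sin(s)*z)) for d in (60,120)]
    m=(q[1]-p[1])/(q[0]-p[0]); print(s,m,p[1]+m*(np.array([170,195])-p[0]))
o=arm.get_obs(); print(o['time_s'],o['gripper_width'],o['force'])
E
```

```text
[ -0.253 217.508] [174.445 168.113] [[170.  175.    9. ]
 [175.  174.    9. ]
 [180.  169.7  10. ]
 [185.  171.    9. ]
 [190.  169.5   8. ]
 [195.  168.5   8. ]]
-0.05 -0.40641089921011075 [173.552 163.392]
0 -0.3555187890261505 [174.903 166.015]
0.05 -0.3052297607419224 [176.237 168.606]
0.1 -0.25528511201940696 [177.562 171.18 ]
5.25 21.71562931331085 [ 0.9   -4.685  1.665]
```

Estimates range from 0 to 0.1 rad, so I'll take one close wrist look at the hexagon face.

```bash
python3 - <<'E'
from h import *
im=np.mean([vision.capture("wrist") for _ in range(4)],0)[235:295,215:295,::-1]
cv2.imwrite("pics/w5.png",cv2.convertScaleAbs(cv2.resize(im,(800,600),interpolation=cv2.INTER_CUBIC),alpha=1.3))
E
```

```text
(no output)
```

View pics/w5.png

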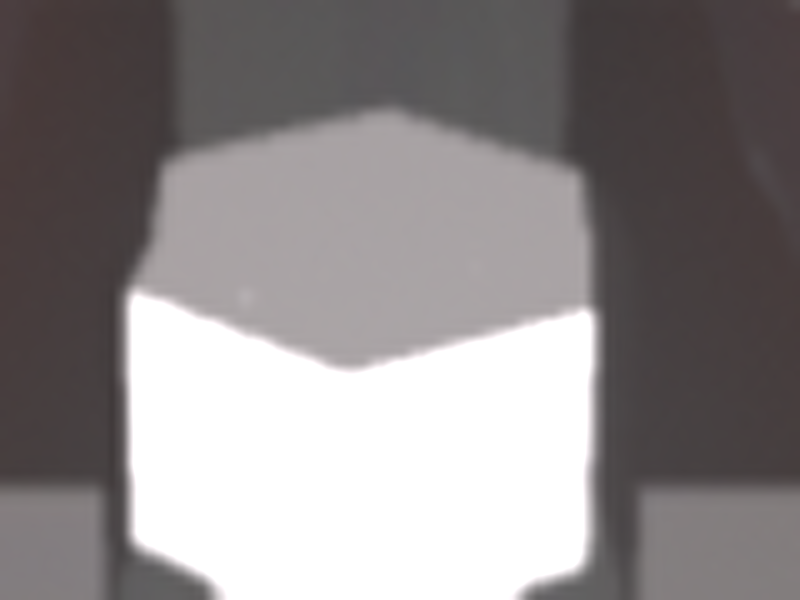

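The hexagon's vertices are at top (348,370), upper pair (133,290) and (590,310), lower pair (165,158) and (583,172), and bottom (392,108). The +y side still looks slightly low, so I'll fit the angle.

```bash
python3 - <<'E'
from h import *
from scipy.optimize import least_squares
c=vision.calibration("wrist"); C=c['tool_from_camera']
V={90:(348,370),30:(133,290),150:(590,310),210:(583,172),330:(165,158),270:(392,108)}
a=np.radians(list(V)); uv=np.array([(215+(u+.5)/10-.5,235+(v+.5)/10-.5) for u,v in V.values()])
def pts(p):
    s,x,y,z,r=p; return np.array([proj(c,C,(x,y-r*np.cos(t-s),z-r*np.sin(t-s))) for t in a])
f=least_squares(lambda p:(pts(p)-uv).ravel(),[0,7,0,-19,12.7]); print(f.x,f.fun.reshape(-1,2))
o=arm.get_obs(); print(o['time_s'],o['gripper_width'],o['force'])
E
```

```text
[ 0.073 -8.979  1.027  7.89  14.879] [[ 0.005  0.15 ]
 [-0.121 -0.145]
 [-0.189 -0.368]
 [ 0.595  0.218]
 [ 0.323  0.11 ]
 [-0.611  0.061]]
5.45 21.228436326450048 [ 1.468 -5.595  0.587]
```

Sag is about 0.07 rad. I'll fit the earlier one-finger view (w3) too, and hold 0.8 s to check for creep using the lens blob.

Emit:
jog_arm:
  series:
    - [0,0,0,0,0]
    - [0,0,0,0,0]
    - [0,0,0,0,0]
    - [0,0,0,0,0]
    - [0,0,0,0,0]
    - [0,0,0,0,0]
    - [0,0,0,0,0]
    - [0,0,0,0,0]

```text
time_s: 6.25
tool_pos: [499.5, -140.4, 127.4]
tool_rot: [-0.001, 0.993, 0.118, -0.001]
force: [0.8, -4.5, 1.8]
gripper_width: 21.3
```

```bash
cat >> h.py <<'E'
def fit(V,u0,v0,k):
    from scipy.optimize import least_squares
    c=vision.calibration("wrist"); C=c['tool_from_camera']
    a=np.radians(list(V)); uv=np.array([(u0+(u+.5)/k-.5,v0+(v+.5)/k-.5) for u,v in V.values()])
    pts=lambda p: np.array([proj(c,C,(p[1],p[2]-p[4]*np.cos(t-p[0]),p[3]-p[4]*np.sin(t-p[0]))) for t in a])
    f=least_squares(lambda p:(pts(p)-uv).ravel(),[0,7,0,-19,12.7]); return f.x,abs(f.fun).max()
def lens():
    im=np.mean([vision.capture("scene") for _ in range(3)],0)[150:185,195:235]
    d=(im.min(2)>135).astype('uint8'); d[:,:5]=0
    n,l,st,ce=cv2.connectedComponentsWithStats(d); i=1+st[1:,4].argmax(); return ce[i]+[195,150]
E
python3 - <<'E'
from h import *
print(fit({90:(462,470),30:(386,443),150:(540,436),210:(540,405),330:(397,398),270:(470,384)},130,130,10/3))
print(lens()); o=arm.get_obs(); print(o['time_s'],o['gripper_width'],o['force'],o['tool_pos'])
E
```

```text
(array([ 0.085, -5.899, 11.291,  4.379, 14.507]), np.float64(3.2083729357146353))
[210.987 164.   ]
6.4 21.672121843870492 [ 1.306 -3.719  1.079] [ 499.487 -140.376  127.391]
```

There is no creep (lens row exactly 164.0). The arm sits steadily at about 0.07 rad, which is inside 0.12, but I want more margin. I'll free the +y finger slightly, drag the pressed −y pad down to roll the head a little further, and check before closing again.

Emit:
jog_arm:
  series:
    - [0,-0.0015,0,0,0.275]
    - [0,-0.0035,0,0,0.31]
    - [0,-0.0055,0,0,0.34]
    - [0,-0.006,0.002,0,0.34]
    - [0,-0.006,0.004,0,0.34]
    - [0,-0.006,0.006,0,0.34]
    - [0,-0.006,0.008,0,0.34]
    - [0,-0.006,0.008,0,0.34]

```text
time_s: 7.2
tool_pos: [498.7, -135.3, 119.7]
tool_rot: [0.0, 0.993, 0.118, -0.001]
force: [2.7, -6.5, 1.2]
gripper_width: 30.1
```

```bash
python3 - <<'E'
from h import *
print(lens()); o=arm.get_obs(); print(o['time_s'],o['gripper_width'],o['force'],o['tool_pos'])
E
```

```text
[210.763 153.618]
7.35 30.217043562630195 [ 2.772 -6.405  1.429] [ 498.708 -135.313  119.713]
```

The lens rose to row 153.6 (about −0.08 rad). Level is near row 159–160, so I'll back up 3 mm and close.

Emit:
jog_arm:
  series:
    - [0,0,-0.0015,0,0.34]
    - [0,0,-0.003,0,0.34]
    - [0,0.002,-0.003,0,0.3]
    - [0,0.0035,-0.003,0,0.27]
    - [0,0.0047,-0.003,0,0.24]
    - [0,0.005,-0.003,0,0.1]
    - [0,0.005,-0.003,0,0]
    - [0,0.005,-0.003,0,0]

```text
time_s: 8.15
tool_pos: [500.0, -140.5, 122.8]
tool_rot: [0.0, 0.993, 0.118, -0.001]
force: [1.3, -5.5, 0.8]
gripper_width: 20.8
```

Emit:
jog_arm:
  series:
    - [0,0,0,0,0]
    - [0,0,0,0,0]
    - [0,0,0,0,0]
    - [0,0,0,0,0]

```text
time_s: 8.55
tool_pos: [499.9, -140.5, 122.8]
tool_rot: [0.0, 0.993, 0.118, -0.001]
force: [2.1, -5.3, 1.0]
gripper_width: 21.0
```

```bash
python3 - <<'E'
from h import *
print(lens()); o=arm.get_obs(); print(o['time_s'],o['gripper_width'],o['force'],o['tool_pos'])
s=vision.capture("scene"); cv2.imwrite("pics/s6.png",cv2.resize(s[130:280,90:290,::-1],(800,600),interpolation=cv2.INTER_CUBIC))
im=np.mean([vision.capture("wrist") for _ in range(4)],0)[225:295,215:295,::-1]
cv2.imwrite("pics/w6.png",cv2.convertScaleAbs(cv2.resize(im,(640,560),interpolation=cv2.INTER_CUBIC),alpha=1.3))
E
```

```text
[210.52  170.132]
8.7 21.019939667736356 [ 0.922 -5.478  1.25 ] [ 499.948 -140.519  122.804]
```

View pics/w6.png

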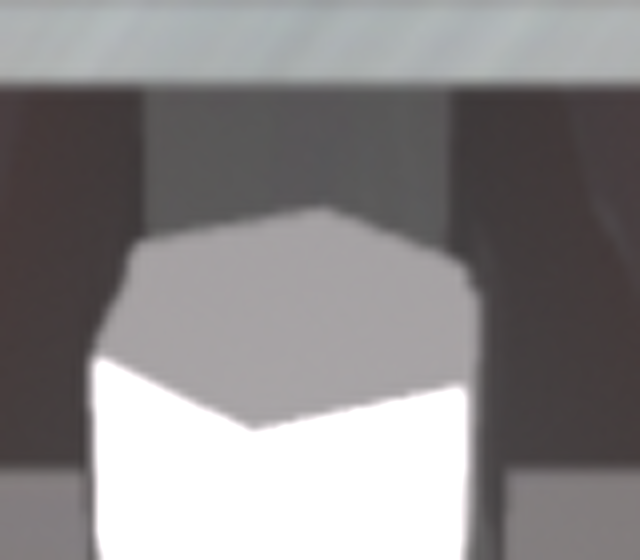

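View pics/s6.png

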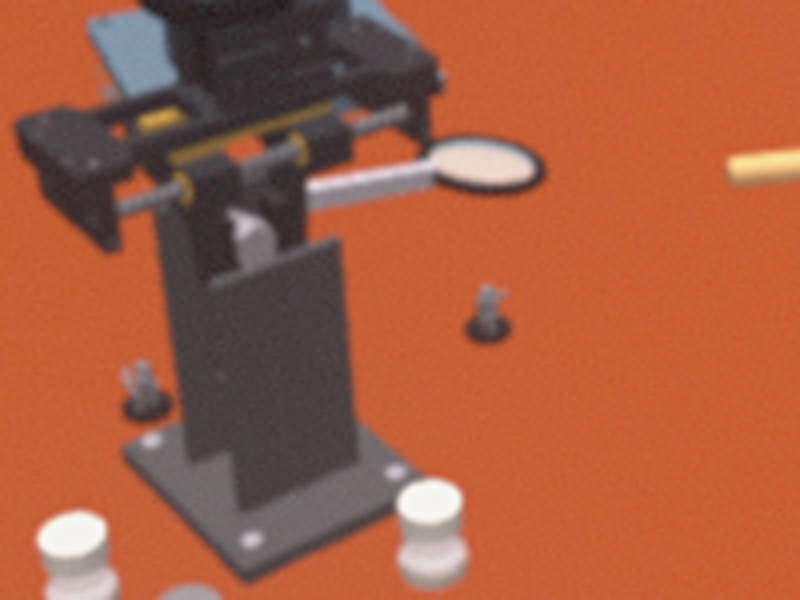

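The upward drag rolled it back: lens row 170, sag about 0.16. The grip locks by friction wherever the head is when closed. An upward drag with only the +y pad pressed turns it the right way and also restores height, so I'll do that and measure before closing.

Emit:
jog_arm:
  series:
    - [0,0.0015,0,0,0.275]
    - [0,0.0035,0,0,0.31]
    - [0,0.0055,0,0,0.34]
    - [0,0.0065,-0.001,0,0.34]
    - [0,0.0065,-0.002,0,0.34]
    - [0,0.0065,-0.003,0,0.34]
    - [0,0.0065,-0.004,0,0.34]
    - [0,0.0065,-0.004,0,0.34]

```text
time_s: 9.75
tool_pos: [500.1, -144.5, 125.9]
tool_rot: [-0.001, 0.993, 0.118, -0.002]
force: [-1.7, 5.6, -4.1]
gripper_width: 30.0
```

```bash
python3 - <<'E'
from h import *
print(lens()); o=arm.get_obs(); print(o['time_s'],o['gripper_width'],o['force'],o['tool_pos'])
E
```

```text
[210.895 166.945]
9.9 30.058212980252804 [-0.326  4.72  -4.029] [ 500.168 -144.53   125.862]
```

Friction is engaging and the lens is at row 166.9. I'll continue up a few millimetres.

Emit:
jog_arm:
  series:
    - [0,0.0005,-0.001,0,0.34]
    - [0,0.0005,-0.002,0,0.34]
    - [0,0.0005,-0.003,0,0.34]
    - [0,0.0005,-0.003,0,0.34]

```text
time_s: 10.3
tool_pos: [499.7, -144.2, 128.7]
tool_rot: [-0.002, 0.993, 0.119, -0.003]
force: [-1.7, 4.8, -2.7]
gripper_width: 30.2
```

```bash
python3 - <<'E'
from h import *
print(lens()); o=arm.get_obs(); print(o['time_s'],o['gripper_width'],o['force'],o['tool_pos'])
E
```

```text
[210.945 166.936]
10.45 29.956168927476277 [-2.219  4.44  -2.367] [ 499.652 -144.272  128.645]
```

The pad slipped without turning the head, but the height is back. I'll close here, then repeat the downward −y drag that worked, and this time close without raising.

Emit:
jog_arm:
  series:
    - [0,-0.002,0,0,0.3]
    - [0,-0.0035,0,0,0.27]
    - [0,-0.0047,0,0,0.24]
    - [0,-0.005,0,0,0.1]
    - [0,-0.005,0,0,0]
    - [0,-0.005,0,0,0]
    - [0,-0.005,0,0,0]

```text
time_s: 11.15
tool_pos: [498.9, -140.5, 128.9]
tool_rot: [-0.001, 0.993, 0.118, -0.002]
force: [1.1, -3.8, -1.5]
gripper_width: 22.1
```

Emit:
jog_arm:
  series:
    - [0,-0.0015,0,0,0.275]
    - [0,-0.0035,0,0,0.31]
    - [0,-0.0055,0,0,0.34]
    - [0,-0.006,0.002,0,0.34]
    - [0,-0.006,0.004,0,0.34]
    - [0,-0.006,0.006,0,0.34]
    - [0,-0.006,0.007,0,0.34]
    - [0,-0.006,0.007,0,0.34]

```text
time_s: 11.95
tool_pos: [498.7, -135.9, 122.8]
tool_rot: [-0.0, 0.993, 0.118, -0.001]
force: [1.3, -6.0, 2.7]
gripper_width: 29.8
```

```bash
python3 - <<'E'
from h import *
print(lens()); o=arm.get_obs(); print(o['time_s'],o['gripper_width'],o['force'],o['tool_pos'])
E
```

```text
[210.964 155.399]
12.1 29.76150532962844 [ 2.191 -4.985  2.685] [ 498.653 -135.862  122.783]
```

Row 155.4 is slightly past level, as wanted. Closing now with no upward motion.

Emit:
jog_arm:
  series:
    - [0,0.0015,0.0005,0,0.305]
    - [0,0.003,0.0005,0,0.275]
    - [0,0.004,0.0005,0,0.25]
    - [0,0.0045,0.0005,0,0.2]
    - [0,0.0045,0.0005,0,0.1]
    - [0,0.0045,0.0005,0,0]
    - [0,0.0045,0.0005,0,0]
    - [0,0.0045,0.0005,0,0]

```text
time_s: 12.9
tool_pos: [500.0, -140.2, 122.6]
tool_rot: [-0.0, 0.993, 0.118, -0.001]
force: [-0.0, -3.3, 5.1]
gripper_width: 20.8
```

```bash
python3 - <<'E'
from h import *
print(lens()); o=arm.get_obs(); print(o['time_s'],o['gripper_width'],o['force'],o['tool_pos'])
im=np.mean([vision.capture("wrist") for _ in range(4)],0)[225:295,215:295,::-1]
cv2.imwrite("pics/w7.png",cv2.convertScaleAbs(cv2.resize(im,(640,560),interpolation=cv2.INTER_CUBIC),alpha=1.3))
E
```

```text
[210.967 159.641]
13.05 20.83621696621603 [ 0.88  -3.015  5.131] [ 499.991 -140.202  122.569]
```

The lens is at row 159.6; level predicts about 158.7–160.3. I'll hold about a second to check for creep and view the head.

Emit:
jog_arm:
  series:
    - [0,0,0,0,0]
    - [0,0,0,0,0]
    - [0,0,0,0,0]
    - [0,0,0,0,0]
    - [0,0,0,0,0]
    - [0,0,0,0,0]
    - [0,0,0,0,0]
    - [0,0,0,0,0]

```text
time_s: 14.05
tool_pos: [500.0, -140.2, 122.6]
tool_rot: [-0.0, 0.993, 0.118, -0.001]
force: [-1.1, -3.3, 3.9]
gripper_width: 20.6
```

```bash
python3 - <<'E'
from h import *
print(lens()); o=arm.get_obs(); print(o['time_s'],o['gripper_width'],o['force'],o['tool_pos'])
a=cv2.imread("pics/top0.png").astype(int); b=vision.capture("top")[:,:,::-1].astype(int)
s0=cv2.imread("pics/scene0.png").astype(int); s1=vision.capture("scene")[:,:,::-1].astype(int)
w=cv2.imread("pics/w7.png"); d=abs(s1-s0).max(2); d=cv2.convertScaleAbs(d,alpha=2)[150:310,90:260]
cv2.imwrite("pics/f.png",np.hstack([cv2.resize(w,(400,350)),cv2.cvtColor(cv2.resize(d,(372,350)),cv2.COLOR_GRAY2BGR)]))
E
```

```text
[210.988 159.618]
14.2 20.62171538301379 [-0.515 -2.92   4.906] [ 499.986 -140.163  122.559]
```

View pics/f.png

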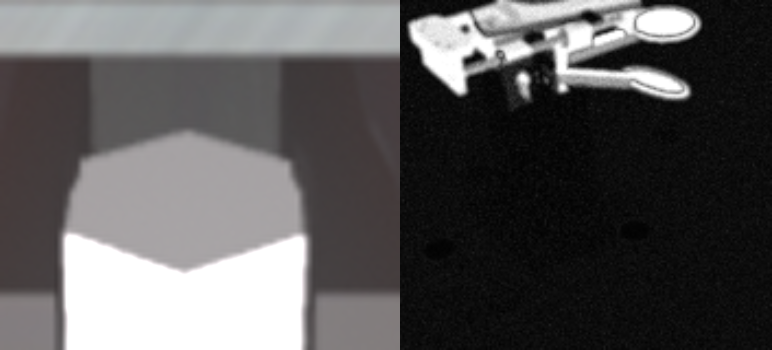

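The hexagon is now symmetric: top vertex (185,271), bottom (187,131), side vertices both at row 235. So it is level, and the lens row has not crept. The difference image shows no change at the figures and pots. Handing in.

```bash
python3 -c "
from cell import order; print(order.job_done())"
```

```text
the job is handed in; nothing more can be done
None
```

I gripped the bolt head from above in the gap, turned it back, and handed the job in at about 14 s with the jaws still shut on its flats and the lens arm level. The hand-in gave no verdict.

- **How it was turned:** the tool cannot tilt, so I pressed the finger on the side away from the lens down along the head to roll it, then closed the other finger.
- **First grip:** it settled at about 0.07 rad sag by the lens and the head's shape. The arm bar's slope read nearer 0.1, so I reworked it.
- **Second try:** it ended at about 0.16 rad, because a 3 mm lift before closing rolled the head back.
- **Third try:** dragging the finger down and closing without lifting worked.

**Last checks**
- **Level:** the lens was at row 159.6 in the scene camera, where level should give about 159–160, so sag is about 0 to 0.02 rad. The head's hexagon looked symmetric in the wrist camera.
- **Still:** the lens row did not change over a hold of about 1 s.
- **Hold:** the grasp point is about 4 mm below the head's centre. The outside force on the tool was about 6 N.
- **Bystanders:** the before/after difference of the scene picture showed no change at the figures and pots near the stand. I did not compare the cup or brush, but the arm did not go near them.

One reading disagreed: the jaw opening was 20.6 to 20.8 mm on a 22 mm head. I put this down to the pads giving a little, and did not use it to judge level.

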